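# Feel for a sealed drum's heavy side and hold it down

### The arm

A 6-joint arm with a two-finger parallel gripper is mounted at the origin on a cart in front of the work surface, level with it; the furniture and walls round the work are solid. World frame = base frame: x ahead of the robot, y to its left, z up, the work surface at z = 0. Lengths are in m, angles in rad, forces in N, time in s.
With the tool pointing down it reaches from about 0.3 to 0.775 m from the base axis. Payload 14.6 kg.
Tool frame: the origin (TCP) lies midway between the tips of the shut fingers; the grasp point (between the pads) lies 19 mm behind it (ctrl.grip_depth is the distance from the TCP to the grasp point, in m); z points along the fingers, x is the direction in which the jaws open and shut, and the axes are right-handed (so a half turn about z gives the same grasp; the last joint's range is limited). The gripper opens to 94 mm and grips with 3 to 60 N. Pads are 16 mm wide; open, the fingers measure 119 mm over their backs; the gripper's body (75 mm by 177 mm) begins 78 mm behind the grasp point.
Start: joints at [-1.31, 0.3, 1.521, -0, 1.321, -0.067], TCP at [0.177, -0.521, 0.205] pointing down, gripper open.
Joint ranges: [-3.03, 3.03], [-0.79, 2.21], [0.23, 2.52], [-1.04, 4.18], [0, 3.07], [-2.55, 2.55]. Speed limits (rad/s): [2.22, 2.22, 2.57, 3.14, 3.14, 3.14].

### API

Orientations are given as [roll, pitch, yaw] about the fixed x, y, z axes, in that order (R = Rz(yaw) Ry(pitch) Rx(roll)).
In Python, from station import ctrl gives the robot as it stands.
- The arm moves only by the tool play_rows, never from a script. Its argument "steps" is a list that holds one entry, the list of rows, each a list of 7 numbers: the shift along the tool's x, y, z in cm, then the turn, a rotation vector about the tool's x, y, z in rad, then the opening, from 0 (shut) to 1 (fully open). In form: [[[x, y, z, ax, ay, az, hand], ...]]. A call has 1 to 20 rows; each row is the pose to reach, as a shift and turn from the pose measured when the call began, along the tool's axes at that moment; what a row does not reach only later rows make up. A row lasts 1/12 s, in which the tool goes at most 41.7 mm and 7.16 degrees, less where a joint would pass 70% of its speed; a pose out of reach is approached as far as the arm can. A call with a gripper value outside its range is refused whole. The fingers move at their own pace and stop on an object; "force" is the grip in N (left out, the last holds). Time passes only in rows, so rows that repeat a pose let the fingers close. It gives the time, the measured TCP pose, the force and the opening at its end, in the units of the state.
- ctrl.get_obs(): the state, without advancing time (a new reading comes with each control period).
- ctrl.camera(name): name is "side" or "top"; returns a dict with "frame" (420x560x3 uint8, blue, green, red), "fovy" (degrees; the focal length in pixels is half the picture's height over the tangent of half this angle, whatever the lens; pixels are square), "cx", "cy" (the principal point, pixels), "D" ([k1, k2, p1, p2, k3] as OpenCV has them; the pictures are not rectified), "world_to_cam" (4x4, takes a point from world to camera coordinates). Camera axes: x right, y up, looking along -z (the intrinsics and any distortion apply to the point x, -y, -z); pixel columns grow to the right and rows downward; lengths in m; the calibration is good to about 2 mm. A picture is of the moment at which its call begins. There is no depth.
- ctrl.hand_in(): hands the job in, once; it reports no verdict.
The state is a dict: "time_s": time; "qpos": joint angles; "joint_vel": joint speeds; "tau": joint torques, N m; "ee_pos": TCP position; "eef_rot": TCP orientation; "force": force on the tool from outside, world axes, zero at the start; "moment": the same for the moment, N m; "grip_width": finger opening in m.
Only numpy, scipy, OpenCV 4.12 (cv2) and the standard library are available. Lean on these libraries where they do the work, as an engineer would, in place of code of your own. Each camera call takes 0.05 s, during which the arm holds its last target. There are 200 camera calls.

### The job

The sealed drum on the bearing stand has a hidden heavy side: turn the drum by its handles and let it go to feel where that side lies (its bearings drag, so by itself it stops well short of the bottom, equally far from either side). Then turn it until the heavy side hangs straight down, and finish while still holding the drum there, at rest, by a handle. Be gentle: slow turning, a light grip (under 60 N), no hard pushing, and leave the small things lying round the stand alone.

Things in the scene. Friction and masses are not known exactly. Their poses are not given: they have to be found in the camera images.
- stand: Grey bearing stand, bolted down. Origin on the worktop under the drum's middle; z up, x along the level axle (roughly away from the robot). Axle at z = 125 mm. Base plate 130 mm along x, 120 along y, 12 high; posts at x = -46 and +46 mm, 32 mm wide, with round bearing housings up to z = 143 mm. The drum turns on the axle either way, without end stops.
- drum: Sealed drum, 100 mm across, 30 mm thick (44 mm over the hub caps), with four round handles standing out of its rim like spokes, 90 degrees apart, in the plane stand x = 0. Origin at its centre on the axle; x along the axle, y to handle 1, z to handle 2. Inside, off centre, is a heavy segment; nothing shows on which side, and it lies on another side each run, at any angle to the handles.
- axle_mid (a point): Middle of the axle, in the drum; fixed to the stand, does not turn. Let go with its heavy side well out to one side, the drum sinks that way by itself within about 2 s, but the bearings' dry drag stops it 24 to 44 degrees short of straight down (the same from either side in one run, another from run to run). Near straight up or down it stays as left. It may be sinking at the start. 0.5 N m turns it.
- handle_1 (a point): Grip point of drum handle 1: a plain round steel bar, 12 mm thick, that stands free from 54 to 105 mm from the axle; this point lies on the bar's middle line 85 mm from the axle. The bar points from the axle through this point. All four look the same. The drum's rim lies 50 mm from the axle.
- handle_2 (a point): Grip point of drum handle 2: a plain round steel bar, 12 mm thick, that stands free from 54 to 105 mm from the axle; this point lies on the bar's middle line 85 mm from the axle. The bar points from the axle through this point. All four look the same. The drum's rim lies 50 mm from the axle.
- handle_3 (a point): Grip point of drum handle 3: a plain round steel bar, 12 mm thick, that stands free from 54 to 105 mm from the axle; this point lies on the bar's middle line 85 mm from the axle. The bar points from the axle through this point. All four look the same. The drum's rim lies 50 mm from the axle.
- handle_4 (a point): Grip point of drum handle 4: a plain round steel bar, 12 mm thick, that stands free from 54 to 105 mm from the axle; this point lies on the bar's middle line 85 mm from the axle. The bar points from the axle through this point. All four look the same. The drum's rim lies 50 mm from the axle.
- steel_sample_1_mid (a point): Bystander: steel sample, an upright steel cylinder 42 mm across and 22 mm high, lying loose on the worktop near the stand; the point is on its upright middle line, 10 mm above its underside. To be left alone.
- mount_4_mid (a point): Bystander: specimen mount, a black cylinder 30 mm across and 16 mm high, lying loose on the worktop near the stand; the point is on its upright middle line, 10 mm above its underside. To be left alone.
- ref_block_2_mid (a point): Bystander: flat steel reference block, 38 x 60 x 13 mm, lying loose on the worktop near the stand; the point is on its upright middle line, 10 mm above its underside. To be left alone.
- sample_box_mid (a point): Bystander: small clear lidded box, 44 x 62 x 23 mm, lying loose on the worktop near the stand; the point is on its upright middle line, 10 mm above its underside. To be left alone.
Not all that is in view belongs to the job. Of the things that look like the stand, the larger one is meant.

How it is judged:
At the end, for the whole second after the job is handed in: The heavy side of the drum points straight down within 15 degrees (0.26 rad), the drum is at rest (under 0.1 rad/s) and the fingers still hold it (more than 2 N of contact). The hidden segment rides on the spindle joint, which is not reported: it must be felt ((value of joint spindle between -16.398 and -15.878 rad or value of joint spindle between -10.114 and -9.594 rad or value of joint spindle between -3.831 and -3.311 rad or value of joint spindle between 2.452 and 2.972 rad or value of joint spindle between 8.735 and 9.255 rad or value of joint spindle between 15.018 and 15.538 rad) and contact force between the fingers and drum above 2 N and angular speed of drum below 0.1 rad/s); the arm keeps its last pose, push and grip.
It fails at once if the drum is spun fast (over 4 rad/s) (angular speed of drum above 4 rad/s).
It fails at once if the drum is squeezed or pushed hard (over 150 N of contact in all, both fingers together) (contact force between the fingers and drum above 150 N).
It fails at once if a bystander is moved by more than 15 mm (distance of any of steel_sample_1_mid, mount_4_mid, ref_block_2_mid, sample_box_mid from where it was at the start of the episode above 0.015 m).
It also fails if it takes over 72 s, if anything falls off the work surface, if the arm or the gripper's body presses on something with over 40 N, if the wrist force passes 120 N, or if a joint passes its speed limit or range.

## Working session

There is one attempt and no reset: what is moved stays moved. The work goes in short steps, Python scripts to look and compute and a tool call to move; the robot and the scene stay as the last step left them, time stands still between calls to the robot, and variables do not carry over. Pictures are saved under pics/ and viewed, about 8 in all and at most 12, crops included, and the job is handed in when it is done.

Besides the shell and the picture viewer there is one more tool, called after "Call:" by a JSON object that holds its "op" and its "data", one argument or row to a line. play_rows: Moves the arm, as the interface text tells. Its arguments: {"type":"object","properties":{"steps":{"type":"array"},"force":{"type":"number"}},"required":["steps"]}

```bash
mkdir -p pics
cat > h.py <<'E'
import numpy as np, cv2
from station import ctrl
def K(c):
    f=210/np.tan(np.radians(c['fovy'])/2); return np.array([[f,0,c['cx']],[0,f,c['cy']],[0,0,1.]])
F=np.diag([1,-1,-1.])
def ray(c,uv):
    uv=np.asarray(uv,float).reshape(-1,1,2)
    n=cv2.undistortPoints(uv,K(c),np.array(c['D'],float)).reshape(-1,2)
    M=np.array(c['world_to_cam']);R=M[:3,:3];t=M[:3,3]
    d=np.c_[n,np.ones(len(n))]@F@R   # cam->world
    return -R.T@t,d
def plane(c,uv,n,p):
    o,d=ray(c,uv);n=np.asarray(n,float);s=((np.asarray(p)-o)@n)/(d@n);return o+d*s[:,None]
def proj(c,P):
    M=np.array(c['world_to_cam']);q=(np.asarray(P,float).reshape(-1,3)@M[:3,:3].T+M[:3,3])@F
    return cv2.projectPoints(q,np.zeros(3),np.zeros(3),K(c),np.array(c['D'],float))[0].reshape(-1,2)
E
python3 - <<'E'
from h import *
for n in('side','top'):
    c=ctrl.camera(n);cv2.imwrite(f'pics/{n}0.png',c['frame']);o,d=ray(c,[[280,210]]);print(n,c['fovy'],o,d)
print(ctrl.get_obs())
E
```

```text
side 50.89719143344701 [ 0.32439498 -0.54735518  0.77275982] [[ 0.29863427  0.65566491 -0.69351819]]
top 45.99083441379426 [0.5025629  0.04218273 1.18044335] [[ 0.0684996  -0.01505214 -0.99763714]]
{'time_s': 0.1, 'qpos': array([-1.30959594e+00,  3.00407878e-01,  1.52152039e+00, -3.08277206e-05,
        1.32067625e+00, -6.66027167e-02]), 'joint_vel': array([ 2.49609150e-03, -1.08579625e-03, -7.97050526e-04,  2.88525866e-04,
       -9.84917536e-04, -8.08504208e-05]), 'tau': array([ 1.97869012e-03, -5.32643259e+01, -3.53284264e+01,  7.09859957e-02,
        2.35170621e-02, -6.95061954e-05]), 'ee_pos': array([ 0.17700856, -0.52049419,  0.20494668]), 'eef_rot': array([-3.14155511e+00,  1.01160435e-03, -1.24298556e+00]), 'force': array([-0.07966552, -0.80481212,  0.30512043]), 'moment': array([-0.038642  , -0.00936601,  0.03306906]), 'grip_width': 0.09423264552982784}
```

View pics/side0.png

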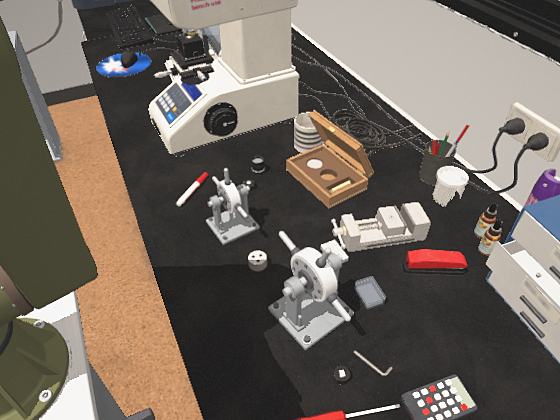

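View pics/top0.png

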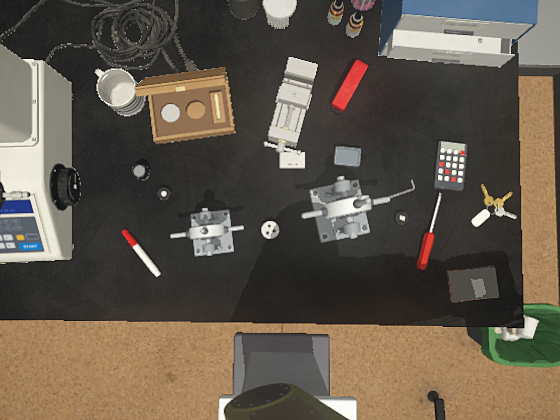

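Side view shows the large stand at about (310,290) and the small decoy at (232,210). In the top view the large one is at (341,208). I'll enlarge both.

Run:
```python
from h import *
a=cv2.imread('pics/side0.png')[220:355,240:390];b=cv2.imread('pics/top0.png')[140:275,265:415]
r=lambda i:cv2.resize(i,None,fx=4,fy=4,interpolation=cv2.INTER_CUBIC)
A=np.hstack([a[:, :],b]);A=cv2.resize(A,(800,360),interpolation=cv2.INTER_CUBIC);cv2.imwrite('pics/crop0.png',A)
c=ctrl.camera('top');print(plane(c,[[341,208],[270,230],[402,217],[347,156]],[0,0,1],[0,0,.012]))
```

```text
[[ 0.59007186 -0.11982424  0.012     ]
 [ 0.53509925  0.04737087  0.012     ]
 [ 0.57127751 -0.26405731  0.012     ]
 [ 0.71479927 -0.13327843  0.012     ]]
```

View pics/crop0.png

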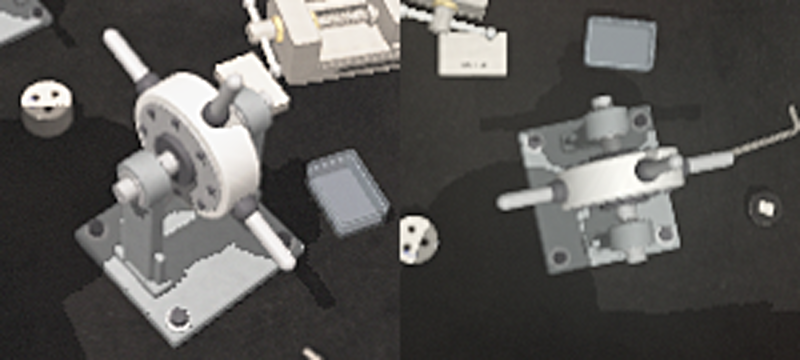

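```bash
cat >> h.py <<'E'
def stand():
    c=ctrl.camera('top');s=8/3
    uv=[[265+(x-400)/s,140+y/s] for x,y in [(520,130),(652,106),(680,248),(548,274)]]
    P=plane(c,uv,[0,0,1],[0,0,.012]);return P
E
python3 - <<'E'
from h import *
P=stand();print(P,P.mean(0));print([np.linalg.norm(P[i]-P[i-1]) for i in range(4)])
ax=(P[0]+P[1]-P[2]-P[3]);print('yaw',np.arctan2(ax[1],ax[0]), 'alt',np.arctan2(*( (P[0]-P[1]+P[3]-P[2])[:2]*[-1,1])))
yaw=np.arctan2(ax[1],ax[0]);C=P.mean(0);C[2]=.125
n=np.array([np.cos(yaw),np.sin(yaw),0]);Y=np.array([-n[1],n[0],0]);s=8/3
c=ctrl.camera('side');ct=ctrl.camera('top')
print('axle proj',(proj(c,C)-[240,220])*s, (proj(ct,C)-[265,140])*s+[400,0])
print('housings',(proj(ct,[C+.046*n,C-.046*n])-[265,140])*s+[400,0],(proj(c,[C+.046*n,C-.046*n])-[240,220])*s)
for cc,uv in((c,[[240+x/s,220+y/s] for x,y in[(110,37),(235,80),(290,264)]]),(ct,[[265+(x-400)/s,140+y/s] for x,y in[(503,202),(650,166),(730,158)]])):
    Q=plane(cc,uv,n,C)-C
    for q in Q: print(np.hypot(q@Y,q[2]),np.degrees(np.arctan2(q[2],q@Y)))
E
```

```text
[[ 0.63462596 -0.04587794  0.012     ]
 [ 0.65822224 -0.1633575   0.012     ]
 [ 0.53215699 -0.18856861  0.012     ]
 [ 0.50717387 -0.07207073  0.012     ]] [ 0.58304477 -0.1174687   0.012     ]
[np.float64(0.13011570633754377), np.float64(0.11982583569896159), np.float64(0.1285614506284772), np.float64(0.11914659262204347)]
yaw 0.20005072098523588 alt 0.2047157670872677
axle proj [[191.80432485 148.17983003]] [[619.27334221 179.83943692]]
housings [[608.23844788 123.79455519]
 [630.40276874 236.26461132]] [[242.28938888 116.85880009]
 [138.7969198  181.00418186]]
0.09931718007501854 18.35257062618151
0.10902310232083787 108.50252256553343
0.10319730231614663 -170.59679066145364
0.09498468348661046 -7.670526453611693
0.12715527832522394 91.10562332432185
0.08817061361425238 163.74002283978882
```

```bash
cat >> h.py <<'E'
C=np.array([.583,-.1175,.125]);yaw=.2
n=np.array([np.cos(yaw),np.sin(yaw),0]);Y=np.array([-n[1],n[0],0])
vv,uu=np.mgrid[0:420,0:560];UV=np.c_[uu.ravel(),vv.ravel()]
def handles(name='side',thr=150,r0=.068,r1=.1):
    c=ctrl.camera(name);im=c['frame'].reshape(-1,3).astype(int)
    Q=plane(c,UV,n,C)-C;y=Q@Y;z=Q[:,2];r=np.hypot(y,z)
    m=(r>r0)&(r<r1)&(im.min(1)>thr)&(im.max(1)-im.min(1)<40)
    a=np.degrees(np.arctan2(z,y))[m]%360
    h,_=np.histogram(a,72,(0,360));out=[]
    if m.any():
        for k in range(72):   # local clusters
            if h[k]>4 and h[k]>=h[k-1] and h[k]>h[(k+1)%72]:
                d=(a-(k*5+2.5)+180)%360-180;s=abs(d)<9;out.append((round(k*5+2.5+d[s].mean(),1),int(s.sum())))
    return out,c
E
python3 - <<'E'
from h import *
for i in range(3):
    for nme in('side','top'):
        o,c=handles(nme);print(nme,o)
        if nme=='side':cv2.imwrite('pics/s1.png',c['frame'])
print(ctrl.get_obs()['time_s'])
E
```

```text
side [(np.float64(5.0), 70), (np.float64(87.9), 23), (np.float64(112.5), 91), (np.float64(122.0), 78), (np.float64(173.1), 116), (np.float64(218.3), 65), (np.float64(227.5), 74), (np.float64(277.5), 17), (np.float64(302.2), 77)]
top []
side [(np.float64(82.9), 24), (np.float64(108.2), 83), (np.float64(117.7), 100), (np.float64(131.6), 60), (np.float64(167.1), 108), (np.float64(218.3), 65), (np.float64(227.5), 74), (np.float64(274.6), 42), (np.float64(302.2), 77), (np.float64(325.2), 11), (np.float64(355.5), 62)]
top []
side [(np.float64(78.3), 78), (np.float64(116.8), 119), (np.float64(159.7), 97), (np.float64(218.3), 65), (np.float64(227.4), 73), (np.float64(252.2), 35), (np.float64(273.3), 51), (np.float64(302.2), 77), (np.float64(324.2), 13), (np.float64(349.5), 57)]
top []
0.6
```

Run:
```python
from h import *
for i in range(24):
    o,c=handles()
    if i%3==0 or i>20: print(ctrl.get_obs()['time_s'],[(float(a),b) for a,b in o])
cv2.imwrite('pics/s2.png',cv2.resize(c['frame'][200:370,220:410],None,fx=4,fy=3.5))
```

```text
0.65 [(70.9, 91), (113.2, 117), (131.6, 58), (152.7, 91), (217.7, 60), (245.6, 61), (273.3, 51), (302.2, 77), (322.2, 15), (340.9, 56)]
0.8 [(60.3, 88), (113.2, 118), (142.2, 75), (206.7, 31), (235.9, 73), (273.3, 51), (302.2, 77), (330.0, 26)]
0.95 [(50.4, 82), (113.3, 118), (131.9, 80), (193.8, 12), (222.4, 95), (273.3, 51), (302.2, 77)]
1.1 [(41.3, 90), (113.0, 114), (120.6, 99), (140.9, 35), (208.6, 93), (227.4, 75), (273.3, 51), (302.2, 77), (324.2, 13)]
1.25 [(30.0, 70), (35.4, 75), (115.1, 88), (132.6, 50), (199.7, 83), (206.4, 94), (217.3, 73), (227.5, 74), (273.3, 50), (302.2, 77), (323.2, 15)]
1.4 [(27.3, 93), (111.6, 83), (122.9, 59), (131.9, 57), (197.5, 111), (218.3, 65), (227.5, 74), (273.3, 50), (302.2, 77), (322.6, 13)]
1.55 [(25.8, 77), (106.2, 68), (122.5, 77), (196.0, 96), (218.3, 65), (227.5, 74), (273.1, 45), (302.2, 77), (322.6, 14)]
1.7 [(24.5, 63), (102.9, 59), (119.2, 75), (131.7, 59), (189.1, 98), (218.3, 65), (227.5, 74), (272.6, 36), (302.2, 77), (321.8, 14)]
1.75 [(21.7, 85), (102.5, 56), (118.9, 84), (131.6, 60), (188.7, 104), (218.3, 65), (227.5, 74), (272.4, 35), (302.2, 77), (321.8, 14)]
1.8 [(21.3, 81), (102.1, 53), (118.8, 88), (131.6, 60), (188.5, 106), (218.3, 65), (227.5, 74), (272.2, 34), (302.2, 77), (321.8, 14)]
```

View pics/s2.png

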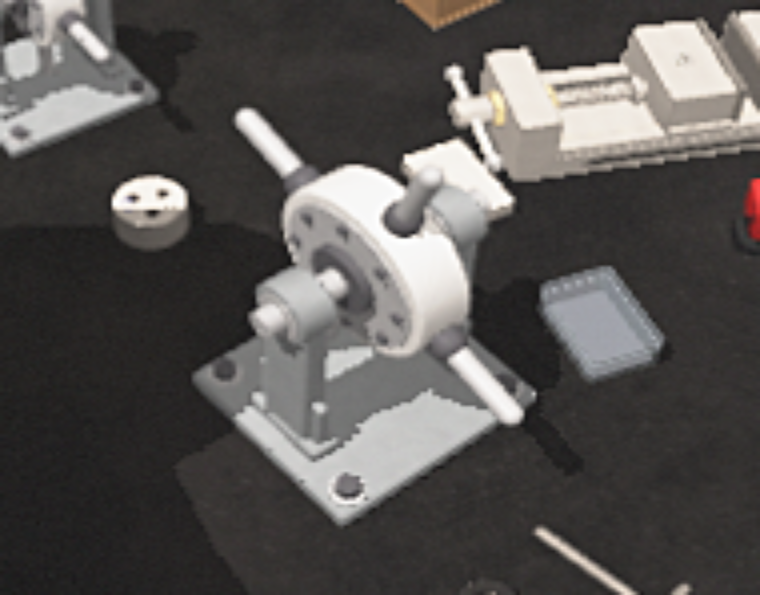

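The drum sank in the negative sense (the left handle went down), and one handle has come to rest near 105 degrees. Opposite handles disagree, which suggests the drum plane is about 4 mm farther out than I measured. I'll correct that and read the rest angle.

```bash
cat >> h.py <<'E'
C=C+.004*n
from scipy.spatial.transform import Rotation as Ro
def row(P,yw=yaw,tilt=0):
    o=ctrl.get_obs();R=Ro.from_euler('xyz',o['eef_rot']);T=Ro.from_euler('xyz',[np.pi,0,yw])
    print('t',o['time_s'],'shift cm',np.round(R.inv().apply(np.array(P)-o['ee_pos'])*100,2),'rot',np.round((R.inv()*T).as_rotvec(),3))
def gp(ang,r=.085): # TCP for tool-down grasp of handle at ang
    a=np.radians(ang);return C+r*(np.cos(a)*Y+np.sin(a)*np.array([0,0,1]))-[0,0,.019]
E
python3 - <<'E'
from h import *
for i in range(24):
    o,c=handles()
    if i%6==5: print(ctrl.get_obs()['time_s'],[(float(a),b) for a,b in o])
# axle check: top-view mask of bright white drum
G=gp(105);print(G);row([G[0],G[1],.29])
E
```

```text
2.1 [(14.6, 65), (103.8, 61), (116.7, 115), (131.3, 33), (195.8, 94), (236.9, 55), (271.3, 14), (299.7, 61), (333.1, 17)]
2.4 [(11.6, 85), (104.0, 59), (114.5, 101), (131.3, 33), (191.9, 114), (236.9, 55), (273.4, 14), (299.7, 61), (329.0, 18)]
2.7 [(11.4, 83), (114.1, 107), (131.3, 33), (191.7, 111), (236.9, 55), (273.7, 14), (299.8, 60), (329.7, 17)]
3.0 [(11.2, 81), (113.9, 109), (131.3, 33), (191.7, 111), (236.9, 55), (273.7, 14), (299.8, 60), (329.7, 17)]
[ 0.59129092 -0.13826641  0.1881037 ]
t 3.0 shift cm [-22.87 -51.53  -8.46] rot [ 0.    -0.    -1.443]
```

Call:
{"op": "play_rows", "data": {
  "steps": [
    [[0, 0, -5, 0, 0, 0, 0.5], [-1.5, -4, -8.5, 0, 0, -0.1, 0.5], [-22.9, -51.5, -8.5, 0, 0, -1.443, 0.5], [-22.9, -51.5, -8.5, 0, 0, -1.443, 0.5], [-22.9, -51.5, -8.5, 0, 0, -1.443, 0.5], [-22.9, -51.5, -8.5, 0, 0, -1.443, 0.5], [-22.9, -51.5, -8.5, 0, 0, -1.443, 0.5], [-22.9, -51.5, -8.5, 0, 0, -1.443, 0.5], [-22.9, -51.5, -8.5, 0, 0, -1.443, 0.5], [-22.9, -51.5, -8.5, 0, 0, -1.443, 0.5], [-22.9, -51.5, -8.5, 0, 0, -1.443, 0.5], [-22.9, -51.5, -8.5, 0, 0, -1.443, 0.5], [-22.9, -51.5, -8.5, 0, 0, -1.443, 0.5], [-22.9, -51.5, -8.5, 0, 0, -1.443, 0.5], [-22.9, -51.5, -8.5, 0, 0, -1.443, 0.5], [-22.9, -51.5, -8.5, 0, 0, -1.443, 0.5], [-22.9, -51.5, -8.5, 0, 0, -1.443, 0.5], [-22.9, -51.5, -8.5, 0, 0, -1.443, 0.5], [-22.9, -51.5, -8.5, 0, 0, -1.443, 0.5]]
  ],
  "force": 25
}}

```text
time_s: 4.58
ee_pos: [0.5903, -0.1391, 0.2906]
eef_rot: [3.141, -0.0, 0.199]
force: [0.3, 0.3, -0.1]
grip_width: 0.047
```

Run:
```python
from h import *
o=ctrl.get_obs();print(o['ee_pos'],o['eef_rot'],o['force'],o['grip_width'])
G=gp(101.5);print(G);row(G);row([G[0],G[1],.26])
a=ctrl.camera('side')['frame'][150:340,210:400];b=ctrl.camera('top')['frame'][110:300,250:440]
cv2.imwrite('pics/c3.png',cv2.resize(np.hstack([a,b]),(800,400),interpolation=cv2.INTER_CUBIC))
```

```text
[ 0.59028293 -0.13906657  0.29062526] [ 3.14140169e+00 -4.93145418e-05  1.98748087e-01] [ 0.27850545  0.33349156 -0.11153025] 0.046974576032200954
[ 0.59028697 -0.1333138   0.1892936 ]
t 4.5833 shift cm [ 0.11 -0.57 10.13] rot [ 0.    -0.    -0.001]
t 4.5833 shift cm [ 0.11 -0.56  3.06] rot [ 0.    -0.    -0.001]
```

View pics/c3.png

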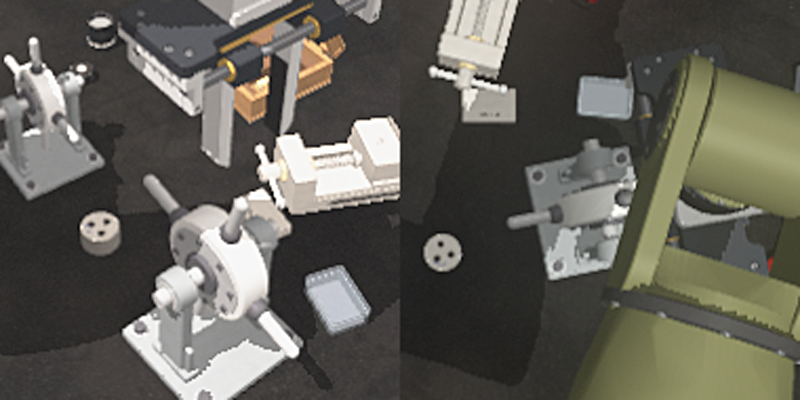

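The fingers sit above the upper handle at crop (240,200), one on each side along the axle, and the view agrees with the computed positions. I'll descend and close.

Call:
{"op": "play_rows", "data": {
  "steps": [
    [[0.1, -0.6, 3, 0, 0, 0, 0.5], [0.1, -0.6, 6, 0, 0, 0, 0.5], [0.1, -0.6, 8, 0, 0, 0, 0.5], [0.1, -0.6, 10.1, 0, 0, 0, 0.5], [0.1, -0.6, 10.1, 0, 0, 0, 0.1], [0.1, -0.6, 10.1, 0, 0, 0, 0.0], [0.1, -0.6, 10.1, 0, 0, 0, 0.0], [0.1, -0.6, 10.1, 0, 0, 0, 0.0], [0.1, -0.6, 10.1, 0, 0, 0, 0.0], [0.1, -0.6, 10.1, 0, 0, 0, 0.0], [0.1, -0.6, 10.1, 0, 0, 0, 0.0], [0.1, -0.6, 10.1, 0, 0, 0, 0.0]]
  ],
  "force": 25
}}

```text
time_s: 5.68
ee_pos: [0.5906, -0.1332, 0.1909]
eef_rot: [3.14, -0.002, 0.199]
force: [2.0, 0.5, 5.0]
grip_width: 0.0112
```

Run:
```python
from h import *
o=ctrl.get_obs();print(o['ee_pos'],o['eef_rot'],o['force'],o['grip_width']);print([(float(a),b) for a,b in handles()[0]])
R=Ro.from_euler('xyz',o['eef_rot'])
q=o['ee_pos']+[0,0,.019]-C;print('grasp r,ang',np.hypot(q@Y,q[2]),np.degrees(np.arctan2(q[2],q@Y)),'along n',q@n)
for a in range(101,-10,-5): print(a,np.round(R.inv().apply(gp(a)-gp(101.5))*100,1))
```

```text
[ 0.59057751 -0.13317321  0.19085195] [ 3.14040849e+00 -1.98680869e-03  1.98564073e-01] [2.0124386  0.52452784 5.01857261] 0.011214943461725843
[(17.1, 90), (53.5, 25), (83.7, 13), (98.8, 73), (117.2, 74), (131.8, 31), (191.9, 114), (232.4, 63), (271.4, 16), (298.3, 73)]
grasp r,ang 0.08651197871175506 101.24227113001115 along n 0.0003126750890049318
101 [-0.  -0.1 -0. ]
96 [-0.  -0.8 -0.1]
91 [-0.  -1.5 -0.2]
86 [-0.  -2.3 -0.2]
81 [-0.  -3.  -0.1]
76 [-0.  -3.8  0.1]
71 [-0.  -4.5  0.3]
66 [-0.  -5.2  0.6]
61 [-0.  -5.8  0.9]
56 [-0.  -6.4  1.3]
51 [-0.  -7.   1.7]
46 [-0.  -7.6  2.2]
41 [-0.  -8.1  2.7]
36 [-0.  -8.6  3.3]
31 [-0.  -9.   3.9]
26 [-0.  -9.3  4.6]
21 [-0.  -9.6  5.3]
16 [-0.  -9.9  6. ]
11 [ -0.  -10.    6.7]
6 [ -0.  -10.2   7.4]
1 [ -0.  -10.2   8.2]
-4 [ -0.  -10.2   8.9]
-9 [ -0.  -10.1   9.6]
```

Call:
{"op": "play_rows", "data": {
  "steps": [
    [[0, -0.8, -0.1, 0, 0, 0, 0], [0, -1.5, -0.2, 0, 0, 0, 0], [0, -2.3, -0.2, 0, 0, 0, 0], [0, -3.0, -0.1, 0, 0, 0, 0], [0, -3.8, 0.1, 0, 0, 0, 0], [0, -4.5, 0.3, 0, 0, 0, 0], [0, -5.2, 0.6, 0, 0, 0, 0], [0, -5.8, 0.9, 0, 0, 0, 0], [0, -6.4, 1.3, 0, 0, 0, 0], [0, -7.0, 1.7, 0, 0, 0, 0]]
  ]
}}

```text
time_s: 6.57
ee_pos: [0.5766, -0.0639, 0.1732]
eef_rot: [3.141, -0.002, 0.199]
force: [0.2, -0.1, -0.5]
grip_width: 0.0003
```

Run:
```python
from h import *
o=ctrl.get_obs();print(o['ee_pos'],o['eef_rot'],o['force'],o['grip_width']);print([(float(a),b) for a,b in handles()[0]])
q=o['ee_pos']+[0,0,.019]-C;print('grasp r,ang',np.hypot(q@Y,q[2]),np.degrees(np.arctan2(q[2],q@Y)),'along n',q@n)
R=Ro.from_euler('xyz',o['eef_rot'])
a0=np.degrees(np.arctan2(q[2],q@Y))
for a in range(50,-10,-5): print(a,np.round(R.inv().apply(gp(a,.0855)-o['ee_pos'])*100,1))
```

```text
[ 0.57663223 -0.06385434  0.17319117] [ 3.14065851e+00 -1.70503331e-03  1.98703836e-01] [ 0.15401691 -0.10834768 -0.53106623] 0.0003342951512673536
[(52.1, 71), (65.9, 46), (82.9, 91), (108.3, 76), (120.5, 100), (130.2, 43), (172.3, 116), (193.5, 25), (236.8, 56), (263.4, 17), (278.6, 52), (298.6, 71), (323.1, 31), (336.0, 16), (356.1, 35)]
grasp r,ang 0.08610196506013838 51.29422496416833 along n 0.0004169122444606054
50 [-0.  -0.1  0.2]
45 [-0.  -0.7  0.7]
40 [-0.  -1.2  1.2]
35 [-0.  -1.6  1.8]
30 [-0.  -2.   2.4]
25 [-0.1 -2.4  3.1]
20 [-0.1 -2.7  3.8]
15 [-0.1 -2.9  4.5]
10 [-0.1 -3.   5.2]
5 [-0.1 -3.1  6. ]
0 [-0.1 -3.2  6.7]
-5 [-0.1 -3.1  7.5]
```

The bar slipped out of the pads. The fingers shut at width 0 and the drum stopped with a handle near 82 degrees. I'll lift, regrip harder and turn more slowly.

Call:
{"op": "play_rows", "data": {
  "steps": [
    [[0, 0, -3.5, 0, 0, 0, 0], [0, 0, -7, 0, 0, 0, 0.2], [0, 0, -9, 0, 0, 0, 0.5], [0, 2, -9, 0, 0, 0, 0.5], [0, 4, -9, 0, 0, 0, 0.5], [0, 4.2, -9, 0, 0, 0, 0.5]]
  ],
  "force": 50
}}

```text
time_s: 7.12
ee_pos: [0.5847, -0.1064, 0.2622]
eef_rot: [3.141, -0.001, 0.198]
force: [-0.8, 0.8, -0.7]
grip_width: 0.0301
```

Run:
```python
from h import *
print([(float(a),b) for a,b in handles()[0]]);o=ctrl.get_obs();print(o['ee_pos'],o['grip_width'])
row(gp(81.5,.083));row(gp(82.5,.083))
```

```text
[(85.1, 52), (104.1, 48), (118.2, 68), (131.4, 36), (172.3, 116), (193.6, 27), (236.8, 56), (263.2, 23), (278.5, 51), (298.3, 73), (355.9, 37)]
[ 0.58446964 -0.10546783  0.26186186] 0.03439970520314755
t 7.1667 shift cm [ 0.02 -0.08  7.38] rot [ 0.     0.    -0.003]
t 7.1667 shift cm [0.02 0.07 7.36] rot [ 0.     0.    -0.003]
```

Call:
{"op": "play_rows", "data": {
  "steps": [
    [[0, 0.1, 2.5, 0, 0, 0, 0.5], [0, 0.1, 5, 0, 0, 0, 0.5], [0, 0.1, 7.4, 0, 0, 0, 0.5], [0, 0.1, 7.4, 0, 0, 0, 0.2], [0, 0.1, 7.4, 0, 0, 0, 0.0], [0, 0.1, 7.4, 0, 0, 0, 0.0], [0, 0.1, 7.4, 0, 0, 0, 0.0], [0, 0.1, 7.4, 0, 0, 0, 0.0], [0, 0.1, 7.4, 0, 0, 0, 0.0], [0, 0.1, 7.4, 0, 0, 0, 0.0], [0, 0.1, 7.4, 0, 0, 0, 0.0]]
  ],
  "force": 50
}}

```text
time_s: 8.08
ee_pos: [0.5846, -0.1065, 0.189]
eef_rot: [3.141, -0.001, 0.197]
force: [-4.8, 0.3, 4.7]
grip_width: 0.0114
```

Run:
```python
from h import *
print([(float(a),b) for a,b in handles()[0]]);o=ctrl.get_obs();print(o['ee_pos'],o['force'],o['grip_width'])
q=o['ee_pos']+[0,0,.019]-C;a0=np.degrees(np.arctan2(q[2],q@Y));r=np.hypot(q@Y,q[2]);print(r,a0,q@n)
R=Ro.from_euler('xyz',o['eef_rot'])
for k in range(0,85,3): print(k,np.round(R.inv().apply(gp(a0-k,r)-gp(a0,r))*100,1))
```

```text
[(13.9, 40), (27.2, 50), (78.3, 67), (86.5, 77), (101.6, 71), (117.8, 62), (132.0, 33), (172.3, 116), (193.6, 27), (236.8, 56), (263.5, 24), (276.5, 39), (298.3, 73), (355.9, 37)]
[ 0.58463463 -0.1065394   0.18899149] [-4.9019152   0.77812253  6.02248955] 0.011329743806956047
0.08364274453787034 82.84546421821064 -0.00022041739766416092
0 [0. 0. 0.]
3 [-0.  -0.4  0.1]
6 [-0.  -0.9  0.2]
9 [-0.  -1.3  0.3]
12 [-0.  -1.7  0.4]
15 [-0.  -2.1  0.6]
18 [-0.  -2.5  0.7]
21 [-0.  -2.9  0.9]
24 [-0.  -3.3  1.1]
27 [-0.  -3.7  1.4]
30 [-0.  -4.   1.6]
33 [-0.  -4.4  1.9]
36 [-0.  -4.7  2.2]
39 [-0.  -5.   2.5]
42 [-0.  -5.3  2.8]
45 [-0.  -5.6  3.2]
48 [-0.  -5.8  3.5]
51 [-0.  -6.1  3.9]
54 [-0.  -6.3  4.3]
57 [-0.  -6.5  4.6]
60 [-0.  -6.7  5. ]
63 [-0.  -6.8  5.5]
66 [-0.  -7.   5.9]
69 [-0.  -7.1  6.3]
72 [-0.  -7.2  6.7]
75 [-0.  -7.2  7.2]
78 [-0.  -7.3  7.6]
81 [-0.  -7.3  8. ]
84 [-0.  -7.3  8.5]
```

Call:
{"op": "play_rows", "data": {
  "steps": [
    [[0, -0.4, 0.1, 0, 0, 0, 0], [0, -0.9, 0.2, 0, 0, 0, 0], [0, -1.3, 0.3, 0, 0, 0, 0], [0, -1.7, 0.4, 0, 0, 0, 0], [0, -2.1, 0.6, 0, 0, 0, 0], [0, -2.5, 0.7, 0, 0, 0, 0], [0, -2.9, 0.9, 0, 0, 0, 0]]
  ]
}}

```text
time_s: 8.72
ee_pos: [0.5787, -0.0787, 0.1824]
eef_rot: [3.139, -0.001, 0.197]
force: [-15.5, -0.6, 20.6]
grip_width: 0.0108
```

Run:
```python
from h import *
print([(float(a),b) for a,b in handles()[0]]);o=ctrl.get_obs();print(o['ee_pos'],o['force'],o['grip_width'])
q=o['ee_pos']+[0,0,.019]-C;a0=np.degrees(np.arctan2(q[2],q@Y));r=np.hypot(q@Y,q[2]);print(r,a0,q@n)
f=o['force'];print('tangential',f@(-np.sin(np.radians(a0))*Y+np.cos(np.radians(a0))*np.array([0,0,1])))
R=Ro.from_euler('xyz',o['eef_rot'])
for k in range(3,75,3): print(k,np.round(R.inv().apply(gp(a0-k,r)-gp(a0,r))*100,1))
```

```text
[(57.3, 65), (73.2, 72), (104.3, 51), (120.5, 103), (130.1, 44), (157.8, 100), (192.9, 29), (226.9, 53), (251.2, 72), (277.6, 59), (298.4, 72), (340.9, 20)]
[ 0.57840315 -0.07791137  0.18201683] [-12.88649645  -0.24080097  15.29070319] 0.010639437344513463
0.08576514398651901 62.41651140866023 -0.0006401679300474263
tangential 5.020236016335574
3 [-0.  -0.4  0.2]
6 [-0.  -0.8  0.5]
9 [-0.  -1.1  0.7]
12 [-0.  -1.5  1. ]
15 [-0.  -1.8  1.3]
18 [-0.  -2.2  1.6]
21 [-0.  -2.5  1.9]
24 [-0.  -2.8  2.3]
27 [-0.  -3.   2.6]
30 [-0.  -3.3  3. ]
33 [-0.  -3.5  3.4]
36 [-0.  -3.7  3.8]
39 [-0.  -3.9  4.2]
42 [-0.  -4.1  4.6]
45 [-0.  -4.2  5. ]
48 [-0.  -4.3  5.5]
51 [-0.  -4.4  5.9]
54 [-0.  -4.5  6.3]
57 [-0.  -4.6  6.8]
60 [-0.  -4.6  7.2]
63 [-0.  -4.6  7.7]
66 [-0.  -4.6  8.1]
69 [-0.  -4.6  8.6]
72 [-0.  -4.5  9. ]
```

The bar slides in the pads when the jaws close along the axle. I'll switch to closing the jaws tangentially, with the tool pointing in along the handle and tilting as the drum turns, so the fingers carry the load directly. Release and lift first.

Call:
{"op": "play_rows", "data": {
  "steps": [
    [[0, 0, 0, 0, 0, 0, 0.5], [0, 0, 0, 0, 0, 0, 0.5], [0, 0, -3, 0, 0, 0, 0.5], [0, 0, -7, 0, 0, 0, 0.5], [0, 0, -10, 0, 0, 0, 0.5], [0, 0, -10, 0, 0, 0, 0.5]]
  ]
}}

```text
time_s: 9.27
ee_pos: [0.5799, -0.078, 0.2888]
eef_rot: [3.136, -0.01, 0.197]
force: [-0.4, -0.9, 0.3]
grip_width: 0.0455
```

```bash
cat >> h.py <<'E'
def tp(ang,r=.085,s=1):
    # TCP pose, tool radial inward at handle angle, tool y = -s*n
    a=np.radians(ang);rad=np.cos(a)*Y+np.sin(a)*np.array([0,0,1.]);z=-rad;y=-s*n;x=np.cross(y,z)
    return C+(r-.019)*rad, Ro.from_matrix(np.c_[x,y,z])
def trow(P,T):
    o=ctrl.get_obs();R=Ro.from_euler('xyz',o['eef_rot'])
    return np.r_[np.round(R.inv().apply(P-o['ee_pos'])*100,1),np.round((R.inv()*T).as_rotvec(),3)]
E
python3 - <<'E'
from h import *
for i in range(3): h=handles()[0]
print([(float(a),b) for a,b in h]);o=ctrl.get_obs();print(o['ee_pos'],o['eef_rot'],o['grip_width'],o['qpos'])
for s in(1,-1):
    P,T=tp(68,s=s);print(s,T.as_euler('xyz'),trow(P,T),trow(tp(68,.18,s)[0],T))
E
```

```text
[(67.1, 96), (117.5, 124), (130.2, 43), (157.3, 99), (185.4, 16), (193.3, 27), (222.6, 54), (250.8, 70), (277.6, 59), (298.4, 72), (339.7, 17)]
[ 0.57819541 -0.07771316  0.28122787] [ 3.14004462e+00 -1.73512674e-04  1.97148905e-01] 0.04656079059185759 [-1.95749361e-01  3.31959110e-01  1.30495896e+00 -1.36670560e-03
  1.50392166e+00 -3.92807315e-01]
1 [ 3.14159265 -0.38397244 -1.37079633] [ 0.1    1.5    9.5   -0.3    0.3    1.547] [ 0.1   -2.     0.7   -0.3    0.3    1.547]
-1 [3.14159265 0.38397244 1.77079633] [ 0.1    1.5    9.5   -0.3   -0.3   -1.553] [ 0.1   -2.     0.7   -0.3   -0.3   -1.553]
```

Run:
```python
from h import *
for r in(.17,.085):
    P,T=tp(67.2,r);print(r,trow(P,T),P)
```

```text
0.17 [ 0.1   -1.9    1.7   -0.311  0.311  1.546] [ 0.57529516 -0.05935687  0.26420134]
0.085 [ 0.1    1.4    9.5   -0.311  0.311  1.546] [ 0.58183909 -0.09163911  0.18584297]
```

Call:
{"op": "play_rows", "data": {
  "steps": [
    [[0, -2.5, 0, -0.31, 0.31, 1.546, 0.5], [0, -2.5, 0, -0.31, 0.31, 1.546, 0.5], [0, -2.5, 0, -0.31, 0.31, 1.546, 0.5], [0, -2.5, 0, -0.31, 0.31, 1.546, 0.5], [0, -2.5, 0, -0.31, 0.31, 1.546, 0.5], [0, -2.5, 0, -0.31, 0.31, 1.546, 0.5], [0, -2.5, 0, -0.31, 0.31, 1.546, 0.5], [0, -2.5, 0, -0.31, 0.31, 1.546, 0.5], [0, -2.5, 0, -0.31, 0.31, 1.546, 0.5], [0, -2.5, 0, -0.31, 0.31, 1.546, 0.5], [0, -2.5, 0, -0.31, 0.31, 1.546, 0.5], [0, -2.5, 0, -0.31, 0.31, 1.546, 0.5], [0, -2.5, 0, -0.31, 0.31, 1.546, 0.5], [0, -2.2, 0.5, -0.31, 0.31, 1.546, 0.5], [0, -2, 1.5, -0.31, 0.31, 1.546, 0.5], [0, -2, 1.5, -0.31, 0.31, 1.546, 0.5]]
  ],
  "force": 30
}}

```text
time_s: 10.75
ee_pos: [0.5735, -0.0586, 0.2629]
eef_rot: [3.136, -0.395, -1.366]
force: [0.1, -0.6, -0.3]
grip_width: 0.0472
```

Run:
```python
from h import *
h,c=handles();print([(float(a),b) for a,b in h]);o=ctrl.get_obs();print(o['ee_pos'],o['eef_rot'],o['grip_width'],o['qpos'])
for r in(.17,.13,.085):
    P,T=tp(67.2,r);print(r,trow(P,T))
cv2.imwrite('pics/c5.png',cv2.resize(c['frame'][150:340,210:440],None,fx=3,fy=3,interpolation=cv2.INTER_CUBIC))
```

```text
[(67.1, 97), (116.9, 133), (130.4, 42), (157.2, 97), (193.2, 25), (222.6, 54), (250.7, 68), (277.7, 58), (298.7, 70), (337.9, 64)]
[ 0.57366798 -0.05856069  0.26416953] [ 3.13718605 -0.39557057 -1.36712081] 0.04662179760491885 [ 0.01301238  0.28599333  1.45076826 -0.39924701  1.34877812  1.45901205]
0.17 [ 0.1   -0.1    0.     0.003  0.002  0.003]
0.13 [ 1.e-01 -2.e-01  4.e+00  3.e-03  2.e-03  3.e-03]
0.085 [ 1.0e-01 -2.0e-01  8.5e+00  3.0e-03  2.0e-03  3.0e-03]
```

View pics/c5.png

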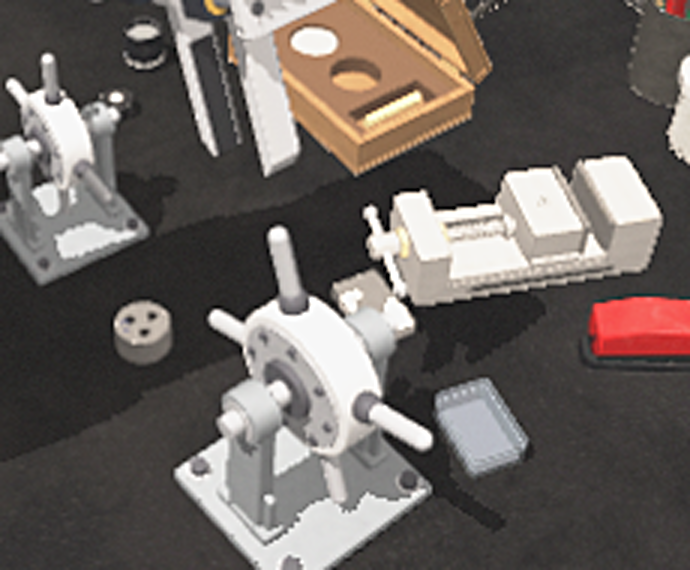

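Fingers are tangential above the handle tip at crop (280,235). Tilt this way is limited by joint 4 (about 60 degrees), so I'll go from 67 to about 36 degrees, then regrip the next handle.

Call:
{"op": "play_rows", "data": {
  "steps": [
    [[0.1, -0.2, 2.5, 0, 0, 0, 0.5], [0.1, -0.2, 5, 0, 0, 0, 0.5], [0.1, -0.2, 7, 0, 0, 0, 0.5], [0.1, -0.2, 8.5, 0, 0, 0, 0.5], [0.1, -0.2, 8.5, 0, 0, 0, 0.2], [0.1, -0.2, 8.5, 0, 0, 0, 0], [0.1, -0.2, 8.5, 0, 0, 0, 0], [0.1, -0.2, 8.5, 0, 0, 0, 0], [0.1, -0.2, 8.5, 0, 0, 0, 0], [0.1, -0.2, 8.5, 0, 0, 0, 0], [0.1, -0.2, 8.5, 0, 0, 0, 0]]
  ],
  "force": 30
}}

```text
time_s: 11.72
ee_pos: [0.5824, -0.091, 0.1871]
eef_rot: [3.139, -0.396, -1.367]
force: [-2.0, 1.9, 5.9]
grip_width: 0.0114
```

```bash
cat >> h.py <<'E'
def st():
    h=handles()[0];o=ctrl.get_obs();q=o['ee_pos']+.019*Ro.from_euler('xyz',o['eef_rot']).apply([0,0,-1])-C
    a0=np.degrees(np.arctan2(q[2],q@Y));r=np.hypot(q@Y,q[2]);f=o['force']
    print('t',o['time_s'],[(float(a),b) for a,b in h]);print('r,ang,n',r,a0,q@n,'F',f,'tang',f@(-np.sin(np.radians(a0))*Y+np.cos(np.radians(a0))*np.array([0,0,1])),'w',o['grip_width'],'q',o['qpos'].round(2))
    return a0,r
def arc(a0,r,ks):
    Z=np.array([0,0,1.])
    for k in ks: # shift & turn rel. to current, pure rotation about the axle
        o=ctrl.get_obs();R=Ro.from_euler('xyz',o['eef_rot']);Q=Ro.from_rotvec(np.radians(k)*n)
        v=o['ee_pos']-C;print(k,np.round(R.inv().apply(Q.apply(v)-v)*100,1),np.round((R.inv()*Q*R).as_rotvec(),3))
E
python3 - <<'E'
from h import *
a,r=st();arc(a,r,range(-3,-37,-3))
E
```

```text
t 11.7667 [(48.2, 63), (67.6, 117), (120.5, 103), (130.1, 44), (155.0, 94), (185.4, 18), (193.2, 27), (222.3, 51), (250.0, 62), (277.6, 59), (298.4, 72), (322.3, 35), (336.5, 60)]
r,ang,n 0.0863320843554839 67.2241813351969 0.0007301557816777088 F [-0.74229589  2.45064426  5.34522834] tang -0.28121161249656923 w 0.011291480845183237 q [-0.04  0.36  1.53 -0.42  1.18  1.47]
-3 [-0.4 -0.   0. ] [-0.     0.052  0.   ]
-6 [-0.7 -0.   0. ] [-0.     0.105  0.   ]
-9 [-1.1 -0.   0.1] [-0.     0.157  0.   ]
-12 [-1.4 -0.   0.1] [-0.001  0.209  0.   ]
-15 [-1.7 -0.   0.2] [-0.001  0.262  0.   ]
-18 [-2.1 -0.   0.3] [-0.001  0.314  0.   ]
-21 [-2.4 -0.   0.5] [-0.001  0.367  0.001]
-24 [-2.7 -0.   0.6] [-0.001  0.419  0.001]
-27 [-3.1 -0.   0.7] [-0.001  0.471  0.001]
-30 [-3.4 -0.   0.9] [-0.002  0.524  0.001]
-33 [-3.7 -0.   1.1] [-0.002  0.576  0.001]
-36 [-4.  -0.   1.3] [-0.002  0.628  0.001]
```

Call:
{"op": "play_rows", "data": {
  "steps": [
    [[-0.4, 0, 0, 0, 0.052, 0, 0], [-0.7, 0, 0, 0, 0.105, 0, 0], [-1.1, 0, 0.1, 0, 0.157, 0, 0], [-1.4, 0, 0.1, 0, 0.209, 0, 0], [-1.7, 0, 0.2, 0, 0.262, 0, 0], [-2.1, 0, 0.3, 0, 0.314, 0, 0], [-2.4, 0, 0.5, 0, 0.367, 0, 0], [-2.7, 0, 0.6, 0, 0.419, 0, 0], [-3.1, 0, 0.7, 0, 0.471, 0, 0], [-3.4, 0, 0.9, 0, 0.524, 0, 0], [-3.4, 0, 0.9, 0, 0.524, 0, 0], [-3.4, 0, 0.9, 0, 0.524, 0, 0]]
  ]
}}

```text
time_s: 12.77
ee_pos: [0.5762, -0.0635, 0.1653]
eef_rot: [3.134, -0.921, -1.362]
force: [-5.2, -1.9, 0.9]
grip_width: 0.0112
```

Run:
```python
from h import *
a,r=st()
```

```text
t 12.8167 [(17.9, 60), (51.8, 99), (121.3, 119), (190.8, 17), (213.8, 92), (221.5, 90), (236.9, 55), (277.7, 58), (298.6, 71), (322.7, 33), (336.0, 16)]
r,ang,n 0.08655883237102624 36.9291496936105 9.031481833169074e-05 F [-5.67323235 -1.26073336  1.65944625] tang 1.3917195711448487 w 0.01113496601580575 q [ 0.2   0.47  1.65 -0.99  1.25  2.02]
```

Call:
{"op": "play_rows", "data": {
  "steps": [
    [[0, 0, 0, 0, 0, 0, 0.3], [0, 0, 0, 0, 0, 0, 0.5], [0, 0, -3, 0, 0, 0, 0.5], [0, 0, -6, 0, 0, 0, 0.5], [0, 0, -9, 0, 0, 0, 0.5], [0, 0, -11, 0, 0, 0, 0.5]]
  ]
}}

```text
time_s: 13.32
ee_pos: [0.559, 0.0239, 0.234]
eef_rot: [3.138, -0.919, -1.366]
force: [0.5, 0.1, -0.2]
grip_width: 0.0457
```

Run:
```python
from h import *
for i in range(5): st()
```

```text
t 13.3667 [(36.1, 88), (121.7, 126), (190.7, 16), (214.4, 85), (221.6, 92), (236.9, 55), (277.7, 58), (298.8, 69), (317.0, 37), (336.0, 16)]
r,ang,n 0.2016120433267546 37.37022891147049 0.0012123260071890214 F [-0.19425386  2.4277514   2.12693384] tang 0.22273205049086597 w 0.04655515129574606 q [ 0.37  0.41  1.56 -0.91  1.45  1.98]
t 13.4167 [(36.0, 87), (121.7, 127), (190.7, 16), (214.5, 84), (221.6, 93), (236.9, 55), (277.7, 58), (298.8, 69), (322.7, 30), (336.0, 16)]
r,ang,n 0.1993546216427952 37.2748084132285 0.0011224277629940497 F [-0.25979991  0.12445401  0.06679852] tang -0.05197703801023856 w 0.04708060097447618 q [ 0.36  0.41  1.56 -0.91  1.45  1.98]
t 13.4667 [(36.1, 88), (121.8, 128), (190.7, 16), (214.6, 83), (221.6, 92), (236.9, 55), (277.7, 58), (298.9, 68), (322.7, 30), (336.0, 16)]
r,ang,n 0.19743286761123277 37.14764213963655 0.0006682711955979295 F [ 0.08600755  0.43457101 -0.60652293] tang -0.7303239786642086 w 0.04722821547080248 q [ 0.36  0.41  1.56 -0.91  1.45  1.98]
t 13.5167 [(36.1, 88), (121.9, 129), (190.7, 16), (214.6, 83), (221.6, 92), (236.9, 55), (277.7, 58), (298.8, 69), (322.7, 30), (336.0, 16)]
r,ang,n 0.1961999778490368 37.088990474740655 0.00024150410907133828 F [ 0.13730976 -0.23317986 -0.1783995 ] tang 0.011958801388442145 w 0.04699664905152813 q [ 0.36  0.41  1.56 -0.91  1.45  1.98]
t 13.5667 [(36.2, 89), (121.9, 129), (190.7, 16), (214.6, 83), (221.6, 93), (236.9, 55), (277.7, 58), (298.8, 69), (316.8, 39), (336.0, 16)]
r,ang,n 0.19555737263250478 37.07598052680847 -1.013660023408743e-05 F [ 0.05205767 -0.35414234 -0.61059641] tang -0.27167395920859594 w 0.04700915359100511 q [ 0.36  0.41  1.56 -0.91  1.45  1.98]
```

The drum stays put there (A-65 degrees), still in the dead zone. I'll swing over to the next handle (126 degrees) and turn it farther.

Run:
```python
from h import *
a,r=st();arc(a,r,range(6,91,6));P,T=tp(126.3,.17);print(trow(P,T));
```

```text
t 13.6167 [(36.2, 89), (121.9, 129), (190.7, 16), (214.6, 83), (221.6, 93), (236.9, 55), (277.7, 58), (298.8, 69), (322.7, 30), (336.0, 16)]
r,ang,n 0.19526908600906667 37.070280662503365 -0.00010648052532230703 F [ 0.28462825 -0.72532672 -0.22046639] tang 0.28668413172975343 w 0.04712225843756707 q [ 0.36  0.41  1.56 -0.91  1.45  1.98]
6 [1.8 0.  0.1] [ 0.001 -0.105 -0.   ]
12 [3.7 0.  0.4] [ 0.001 -0.209 -0.001]
18 [5.5 0.  0.8] [ 0.002 -0.314 -0.001]
24 [7.2 0.  1.5] [ 0.002 -0.419 -0.001]
30 [8.8 0.  2.3] [ 0.003 -0.524 -0.001]
36 [10.4  0.   3.3] [ 0.003 -0.628 -0.002]
42 [11.8  0.   4.5] [ 0.004 -0.733 -0.002]
48 [13.1  0.1  5.8] [ 0.004 -0.838 -0.002]
54 [14.3  0.1  7.2] [ 0.005 -0.942 -0.002]
60 [15.3  0.1  8.7] [ 0.005 -1.047 -0.003]
66 [16.1  0.1 10.4] [ 0.006 -1.152 -0.003]
72 [16.8  0.1 12.1] [ 0.006 -1.257 -0.003]
78 [17.3  0.  13.9] [ 0.007 -1.361 -0.004]
84 [17.6  0.  15.7] [ 0.007 -1.466 -0.004]
90 [17.7  0.  17.6] [ 0.008 -1.571 -0.004]
[ 1.520e+01  0.000e+00  1.740e+01  6.000e-03 -1.554e+00  2.000e-03]
```

Call:
{"op": "play_rows", "data": {
  "steps": [
    [[1.8, 0, 0.1, 0, -0.105, 0, 0.5], [3.7, 0, 0.4, 0, -0.209, 0, 0.5], [5.5, 0, 0.8, 0, -0.314, 0, 0.5], [7.2, 0, 1.5, 0, -0.419, 0, 0.5], [8.8, 0, 2.3, 0, -0.524, 0, 0.5], [10.4, 0, 3.3, 0, -0.628, 0, 0.5], [11.8, 0, 4.5, 0, -0.733, 0, 0.5], [13.1, 0, 5.8, 0, -0.838, 0, 0.5], [14.3, 0, 7.2, 0, -0.942, 0, 0.5], [15.3, 0, 8.7, 0, -1.047, 0, 0.5], [16.1, 0, 10.4, 0, -1.152, 0, 0.5], [16.8, 0, 12.1, 0, -1.257, 0, 0.5], [17.3, 0, 13.9, 0, -1.361, 0, 0.5], [17.6, 0, 15.7, 0, -1.466, 0, 0.5], [17.7, 0, 17.6, 0, -1.554, 0, 0.5], [17, 0, 17.5, 0, -1.554, 0, 0.5], [16, 0, 17.5, 0, -1.554, 0, 0.5], [16, 0, 17.5, 0, -1.554, 0, 0.5]]
  ]
}}

```text
time_s: 15.12
ee_pos: [0.6053, -0.211, 0.2492]
eef_rot: [3.13, 0.637, -1.379]
force: [0.7, 0.2, 0.7]
grip_width: 0.0468
```

Run:
```python
from h import *
a,r=st();
for r in(.17,.13,.086):P,T=tp(126.3,r);print(trow(P,T));
```

```text
t 15.1667 [(118.5, 58), (138.6, 17), (191.3, 8), (213.8, 65)]
r,ang,n 0.17743547064243986 127.2084986892072 -0.0003478407999627723 F [ 0.56969369 -0.46732097  0.42241466] tang 0.19947433486554111 w 0.04669311164952571 q [-0.57  0.76  0.86  0.47  1.96  0.89]
[-0.3   -0.     0.7    0.006  0.002 -0.005]
[-3.0e-01 -1.0e-01  4.7e+00  6.0e-03  2.0e-03 -5.0e-03]
[-3.0e-01 -1.0e-01  9.1e+00  6.0e-03  2.0e-03 -5.0e-03]
```

Call:
{"op": "play_rows", "data": {
  "steps": [
    [[-0.3, -0.1, 2.5, 0, 0, 0, 0.5], [-0.3, -0.1, 5, 0, 0, 0, 0.5], [-0.3, -0.1, 7, 0, 0, 0, 0.5], [-0.3, -0.1, 9.1, 0, 0, 0, 0.5], [-0.3, -0.1, 9.1, 0, 0, 0, 0.2], [-0.3, -0.1, 9.1, 0, 0, 0, 0], [-0.3, -0.1, 9.1, 0, 0, 0, 0], [-0.3, -0.1, 9.1, 0, 0, 0, 0], [-0.3, -0.1, 9.1, 0, 0, 0, 0], [-0.3, -0.1, 9.1, 0, 0, 0, 0], [-0.3, -0.1, 9.1, 0, 0, 0, 0]]
  ],
  "force": 30
}}

```text
time_s: 16.08
ee_pos: [0.5951, -0.1563, 0.1803]
eef_rot: [3.134, 0.634, -1.377]
force: [0.2, -5.7, 4.5]
grip_width: 0.0112
```

Run:
```python
from h import *
a,r=st();arc(a,r,range(-3,-61,-3))
```

```text
t 16.1333 [(191.3, 8), (212.0, 69)]
r,ang,n 0.08750144508976261 126.22487730479928 0.00018947036323718145 F [ 0.98925757 -5.83305869  3.65619667] tang 2.6096472211156443 w 0.011191266441253619 q [-0.51  0.71  1.1   0.47  1.76  0.85]
-3 [-0.4  0.   0. ] [0.    0.052 0.   ]
-6 [-0.7  0.   0. ] [0.001 0.105 0.   ]
-9 [-1.1  0.   0.1] [0.001 0.157 0.001]
-12 [-1.4  0.   0.2] [0.001 0.209 0.001]
-15 [-1.8  0.   0.2] [0.001 0.262 0.001]
-18 [-2.1  0.   0.3] [0.002 0.314 0.001]
-21 [-2.5  0.   0.5] [0.002 0.367 0.002]
-24 [-2.8  0.   0.6] [0.002 0.419 0.002]
-27 [-3.1  0.   0.8] [0.002 0.471 0.002]
-30 [-3.4  0.   0.9] [0.003 0.524 0.002]
-33 [-3.7  0.   1.1] [0.003 0.576 0.002]
-36 [-4.   0.   1.3] [0.003 0.628 0.003]
-39 [-4.3  0.   1.5] [0.003 0.681 0.003]
-42 [-4.6  0.   1.8] [0.004 0.733 0.003]
-45 [-4.8  0.   2. ] [0.004 0.785 0.003]
-48 [-5.1  0.   2.3] [0.004 0.838 0.004]
-51 [-5.3  0.   2.6] [0.004 0.89  0.004]
-54 [-5.5  0.   2.8] [0.005 0.942 0.004]
-57 [-5.7  0.   3.1] [0.005 0.995 0.004]
-60 [-5.9  0.   3.4] [0.005 1.047 0.004]
```

Call:
{"op": "play_rows", "data": {
  "steps": [
    [[-0.4, 0, 0, 0, 0.052, 0, 0], [-0.7, 0, 0, 0, 0.105, 0, 0], [-1.1, 0, 0.1, 0, 0.157, 0, 0], [-1.4, 0, 0.2, 0, 0.209, 0, 0], [-1.8, 0, 0.2, 0, 0.262, 0, 0], [-2.1, 0, 0.3, 0, 0.314, 0, 0], [-2.5, 0, 0.5, 0, 0.367, 0, 0], [-2.8, 0, 0.6, 0, 0.419, 0, 0], [-3.1, 0, 0.8, 0, 0.471, 0, 0], [-3.4, 0, 0.9, 0, 0.524, 0, 0], [-3.7, 0, 1.1, 0, 0.576, 0, 0], [-4.0, 0, 1.3, 0, 0.628, 0, 0], [-4.3, 0, 1.5, 0, 0.681, 0, 0], [-4.6, 0, 1.8, 0, 0.733, 0, 0], [-4.8, 0, 2.0, 0, 0.785, 0, 0], [-5.1, 0, 2.3, 0, 0.838, 0, 0], [-5.3, 0, 2.6, 0, 0.89, 0, 0], [-5.5, 0, 2.8, 0, 0.942, 0, 0], [-5.7, 0, 3.1, 0, 0.995, 0, 0], [-5.7, 0, 3.1, 0, 0.995, 0, 0]]
  ]
}}

```text
time_s: 17.8
ee_pos: [0.5814, -0.0923, 0.1893]
eef_rot: [3.132, -0.364, -1.368]
force: [-10.6, -1.8, 6.9]
grip_width: 0.0113
```

Run:
```python
from h import *
st()
```

```text
t 17.85 [(48.4, 62), (67.9, 115), (120.5, 103), (130.1, 44), (156.9, 98), (193.2, 28), (222.6, 54), (250.8, 67), (277.7, 58), (298.4, 72), (337.6, 65)]
r,ang,n 0.0879928874598449 69.06333588739628 -0.00045767062930493333 F [-10.71224376   0.02215887   6.21296467] tang 0.21214856686874306 w 0.011328533965529693 q [-0.06  0.36  1.52 -0.38  1.2   1.44]
```

Call:
{"op": "play_rows", "data": {
  "steps": [
    [[0, 0, 0, 0, 0, 0, 0.4], [0, 0, -0.5, 0, 0, 0, 0.5], [0, 0, -4, 0, 0, 0, 0.5], [0, 0, -8, 0, 0, 0, 0.5], [0, 0, -11, 0, 0, 0, 0.5]]
  ]
}}

```text
time_s: 18.27
ee_pos: [0.5746, -0.0535, 0.2954]
eef_rot: [3.134, -0.361, -1.37]
force: [1.0, 0.4, 0.7]
grip_width: 0.0414
```

Run:
```python
from h import *
for i in range(5):
    for j in range(4): handles()
    st()
```

```text
t 18.5167 [(7.2, 82), (98.3, 62), (115.9, 114), (131.8, 31), (184.7, 92), (236.9, 55), (272.0, 11), (298.8, 69), (328.0, 24)]
r,ang,n 0.1972699370301131 69.11884029334317 0.0003149400420663419 F [ 0.22622976 -0.25960806 -0.43797222] tang 0.1236086802392063 w 0.04708334088469679 q [ 0.01  0.28  1.39 -0.36  1.42  1.42]
t 18.7667 [(17.8, 91), (107.7, 90), (121.2, 88), (130.4, 41), (198.5, 105), (236.9, 55), (275.0, 37), (298.9, 67), (332.6, 18)]
r,ang,n 0.19707505212233528 69.16226010110866 0.000347135124925087 F [-0.56217553  0.76633036 -0.28765574] tang -0.9086368839254139 w 0.04711907643484826 q [ 0.01  0.28  1.39 -0.36  1.42  1.42]
t 19.0167 [(27.2, 94), (116.3, 117), (130.3, 37), (204.4, 83), (211.5, 99), (236.9, 55), (277.4, 55), (299.0, 66), (336.8, 14)]
r,ang,n 0.19782932117042812 69.19380004609225 0.000491924598617203 F [-1.11717042 -0.7898528  -0.93461809] tang 0.18416896893386744 w 0.046924289445632386 q [ 0.01  0.28  1.39 -0.36  1.42  1.42]
t 19.2667 [(31.4, 89), (120.1, 98), (130.2, 37), (190.0, 12), (212.4, 109), (236.9, 55), (277.7, 58), (298.8, 69), (317.2, 37), (336.4, 15)]
r,ang,n 0.19803037983299904 69.19025694890378 0.0005153192961904373 F [-0.02443248 -0.46554693 -0.41386773] tang 0.2749321013683929 w 0.04695636330340135 q [ 0.01  0.28  1.39 -0.36  1.42  1.42]
t 19.5167 [(35.1, 76), (120.8, 112), (190.1, 14), (213.2, 99), (221.4, 88), (236.9, 55), (277.9, 57), (298.8, 69), (317.1, 36), (336.0, 16)]
r,ang,n 0.1980201787680637 69.18426794013331 0.0005178626325669396 F [-0.30768876 -0.31381279 -0.47681268] tang 0.06090233860958619 w 0.047302618838151386 q [ 0.01  0.28  1.39 -0.36  1.42  1.42]
```

Run:
```python
from h import *
for i in range(2):
    for j in range(10): handles()
    st()
```

```text
t 20.0667 [(35.9, 86), (121.5, 124), (190.7, 16), (214.3, 86), (221.6, 93), (236.9, 55), (277.7, 58), (298.8, 69), (317.1, 36), (336.0, 16)]
r,ang,n 0.1980099510762368 69.18948517245731 0.000517162220920977 F [-0.0670722  -0.16492246  0.35153878] tang 0.2635283144413746 w 0.046819180747509306 q [ 0.01  0.28  1.39 -0.36  1.42  1.42]
t 20.6167 [(36.1, 88), (121.9, 129), (190.7, 16), (214.6, 83), (221.6, 93), (236.9, 55), (277.7, 58), (298.8, 69), (322.7, 30), (336.0, 16)]
r,ang,n 0.19797367548229258 69.18659658088724 0.0004946733759685383 F [ 0.49565434 -0.18183235  0.07366421] tang 0.28479854522832715 w 0.046917081066616635 q [ 0.01  0.28  1.39 -0.36  1.42  1.42]
```

Rest A has the marked handle at 101.5 degrees and rest B has it at 36.2, reached from opposite directions. The halves are 32.6 degrees, inside the stated 24–44. Heavy side down therefore means that handle at 68.9 degrees. I'll go and grip it at 36.

Run:
```python
from h import *
o=ctrl.get_obs()
for a in (58,47,36.2):
    P,T=tp(a,.195);print(a,trow(P,T))
for r in (.15,.12,.086):
    P,T=tp(36.2,r);print(r,trow(P,T))
```

```text
58 [-3.40e+00  0.00e+00  6.00e-01  8.00e-03  1.97e-01  3.00e-03]
47 [-6.60e+00  0.00e+00  1.60e+00  8.00e-03  3.89e-01  4.00e-03]
36.2 [-9.60e+00 -0.00e+00  3.20e+00  8.00e-03  5.77e-01  5.00e-03]
0.15 [-7.10e+00 -0.00e+00  6.90e+00  8.00e-03  5.77e-01  5.00e-03]
0.12 [-5.50e+00 -1.00e-01  9.40e+00  8.00e-03  5.77e-01  5.00e-03]
0.086 [-3.60e+00 -1.00e-01  1.23e+01  8.00e-03  5.77e-01  5.00e-03]
```

Call:
{"op": "play_rows", "data": {
  "steps": [
    [[-1.7, 0, 0.2, 0, 0.1, 0, 0.5], [-3.4, 0, 0.6, 0, 0.197, 0, 0.5], [-5, 0, 1, 0, 0.29, 0, 0.5], [-6.6, 0, 1.6, 0, 0.389, 0, 0.5], [-8.1, 0, 2.4, 0, 0.48, 0, 0.5], [-9.6, 0, 3.2, 0, 0.577, 0, 0.5], [-9.6, 0, 3.2, 0, 0.577, 0, 0.5], [-8.3, 0, 5, 0, 0.577, 0, 0.5], [-7.1, 0, 6.9, 0, 0.577, 0, 0.5], [-5.5, -0.1, 9.4, 0, 0.577, 0, 0.5], [-3.6, -0.1, 12.3, 0, 0.577, 0, 0.5], [-3.6, -0.1, 12.3, 0, 0.577, 0, 0.3], [-3.6, -0.1, 12.3, 0, 0.577, 0, 0.1], [-3.6, -0.1, 12.3, 0, 0.577, 0, 0], [-3.6, -0.1, 12.3, 0, 0.577, 0, 0], [-3.6, -0.1, 12.3, 0, 0.577, 0, 0], [-3.6, -0.1, 12.3, 0, 0.577, 0, 0], [-3.6, -0.1, 12.3, 0, 0.577, 0, 0]]
  ],
  "force": 30
}}

```text
time_s: 22.12
ee_pos: [0.5768, -0.0632, 0.1654]
eef_rot: [3.129, -0.938, -1.361]
force: [-1.5, 6.3, 6.1]
grip_width: 0.0113
```

Run:
```python
from h import *
a,r=st();arc(a,r,[*range(3,31,3),68.9-a])
```

```text
t 22.1667 [(18.7, 62), (42.6, 105), (51.9, 99), (121.1, 117), (190.1, 14), (213.7, 93), (221.5, 90), (236.9, 55), (277.7, 58), (298.6, 71), (316.9, 38), (325.9, 30), (336.0, 16)]
r,ang,n 0.0868323836201753 36.44700838858354 0.0008502208853002427 F [-2.30663081  5.74414315  6.32046036] tang 1.467526740147249 w 0.011516278992173693 q [ 0.21  0.48  1.65 -1.01  1.26  2.04]
3 [0.4 0.  0. ] [ 0.    -0.052 -0.   ]
6 [0.7 0.  0. ] [ 0.001 -0.105 -0.   ]
9 [1.1 0.  0.1] [ 0.001 -0.157 -0.001]
12 [1.4 0.  0.2] [ 0.001 -0.209 -0.001]
15 [1.8 0.  0.2] [ 0.002 -0.262 -0.001]
18 [2.1 0.  0.3] [ 0.002 -0.314 -0.001]
21 [2.4 0.  0.5] [ 0.002 -0.367 -0.002]
24 [2.8 0.  0.6] [ 0.002 -0.419 -0.002]
27 [3.1 0.  0.8] [ 0.003 -0.471 -0.002]
30 [3.4 0.  0.9] [ 0.003 -0.524 -0.002]
32.452991611416465 [3.6 0.  1.1] [ 0.003 -0.566 -0.002]
```

Call:
{"op": "play_rows", "data": {
  "steps": [
    [[0.4, 0, 0, 0, -0.052, 0, 0], [0.7, 0, 0, 0, -0.105, 0, 0], [1.1, 0, 0.1, 0, -0.157, 0, 0], [1.4, 0, 0.2, 0, -0.209, 0, 0], [1.8, 0, 0.2, 0, -0.262, 0, 0], [2.1, 0, 0.3, 0, -0.314, 0, 0], [2.4, 0, 0.5, 0, -0.367, 0, 0], [2.8, 0, 0.6, 0, -0.419, 0, 0], [3.1, 0, 0.8, 0, -0.471, 0, 0], [3.4, 0, 0.9, 0, -0.524, 0, 0], [3.6, 0, 1.1, 0, -0.566, 0, 0], [3.6, 0, 1.1, 0, -0.566, 0, 0], [3.6, 0, 1.1, 0, -0.566, 0, 0], [3.6, 0, 1.1, 0, -0.566, 0, 0], [3.6, 0, 1.1, 0, -0.566, 0, 0], [3.6, 0, 1.1, 0, -0.566, 0, 0]]
  ]
}}

```text
time_s: 23.5
ee_pos: [0.5834, -0.0921, 0.1878]
eef_rot: [3.135, -0.372, -1.367]
force: [4.9, 0.4, -1.6]
grip_width: 0.0116
```

Run:
```python
from h import *
for i in range(6): handles()
a,r=st();st();c=ctrl.camera('side');print(ctrl.get_obs()['joint_vel'].round(3))
cv2.imwrite('pics/c7.png',cv2.resize(c['frame'][150:340,210:440],None,fx=3,fy=3,interpolation=cv2.INTER_CUBIC))
```

```text
t 23.85 [(52.6, 76), (68.0, 116), (120.5, 103), (129.9, 43), (156.6, 98), (185.1, 17), (193.3, 27), (222.5, 53), (250.7, 67), (277.6, 59), (298.4, 72), (337.5, 64)]
r,ang,n 0.08652131236080268 68.54504232237689 0.001558773378743946 F [ 5.09635606 -0.17582925 -2.50613663] tang 0.18604401982509045 w 0.011251884565225372 q [-0.06  0.36  1.52 -0.39  1.19  1.45]
t 23.9 [(52.7, 77), (68.0, 116), (104.8, 60), (120.5, 103), (129.9, 43), (156.6, 98), (185.5, 16), (193.4, 26), (222.5, 53), (250.7, 67), (277.6, 59), (298.4, 72), (337.5, 64)]
r,ang,n 0.08651190895656655 68.53436871163622 0.0015593671065873916 F [ 5.49900524  0.21114948 -2.268104  ] tang -0.005877469051890968 w 0.011477575553616481 q [-0.06  0.36  1.52 -0.39  1.19  1.45]
[ 0.    -0.001  0.002  0.001  0.001  0.   ]
```

View pics/c7.png

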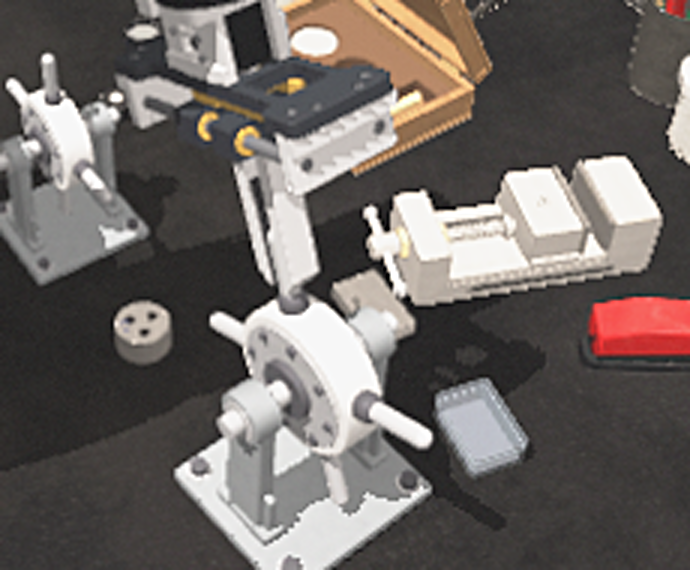

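The picture shows the fingers gripping the upper handle near (290,280), with the drum at about 67–68.5 degrees against the 68.9 target. The arm is at rest and the bystanders look unmoved.

```bash
python3 -c "
from station import ctrl
print(ctrl.hand_in())"
```

```text
the job is handed in; nothing more can be done
None
```

I turned the drum until its heavy side should hang straight down and handed in while still gripping a handle. `hand_in()` gives no verdict, so I can't confirm the result.

- **Finding the heavy side:** I let the drum sink from each side and read where it stopped. The same handle came to rest at 101.5° and at 36.2°. The midpoint, 68.9°, is heavy side down. The half-gap of 32.6° falls inside the stated 24–44°.
- **Last checks:** The gripping fingers were at 68.5°, and the camera read the other handles at about 67–68°, so the drum was within about 2° of the target. The arm was at rest, and the fingers were closed on the bar (11.4 mm opening, 30 N grip). The pictures showed no bystander moved. I finished at about 24 s of the 72 s.
- **What went wrong:** My first two tries gripped the bar with the jaws closing along the axle; it slid out of the fingers on the first (25 N) and was slipping on the second (50 N). I changed to jaws closing across the bar with the tool tilting along with the drum, which held. The two slips didn't affect the angle readings.
- **A correction:** My first estimate of the drum's position was about 4 mm off along the axle. I found this because opposite handles didn't read 180° apart, and fixed it before reading the rest angles used.

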